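# Load a clock's wheels into the cleaning carrier

### The arm

A 6-joint arm with a two-finger parallel gripper is mounted at the origin on the work surface. World frame = base frame: x ahead of the robot, y to its left, z up, the work surface at z = 0. Lengths are in m, angles in rad, forces in N, time in s.
With the tool pointing down it reaches from about 0.4 to 0.925 m from the base axis. Payload 3.4 kg.
Tool frame: the origin (TCP) lies at the very end of the fingers, on their centre line; the grasp point (between the pads) lies 19 mm behind it; z points along the fingers, y is the direction in which the jaws open and shut (so a half turn about z gives the same grasp; the last joint's range is limited). The gripper opens to 85 mm and grips with 20 to 120 N. Pads are 22 mm wide; open, the fingers measure 114 mm over their backs; the gripper's body (76 mm by 85 mm) begins 54 mm behind the grasp point. The pads swing forward as they close: fully open they stand 13 mm farther back than shut.
Start: joints at [-1.413, 0.307, 1.506, -0, 1.328, -0.073], TCP at [0.132, -0.56, 0.231] pointing down, gripper open.
Joint ranges: [-3.12, 3.12], [-1.05, 2.28], [0.14, 2.33], [-1.42, 4.57], [0.1, 2.73], [-2.68, 2.68]. Speed limits (rad/s): [2.57, 2.57, 3.14, 3.14, 3.14, 3.14].

### API

Orientations are given as a rotation vector (axis times angle).
In Python, from plant import env gives the robot as it stands. The module is installed in compiled form; this text tells all that it offers.
- The arm moves only by the shell command python3 -m jog 'ROWS' [OPENING] [FORCE]. ROWS is JSON, a list of rows, each an object of numbers: "tx", "ty", "tz": the shift along the tool's x, y, z in m; "turn": the turn about the tool's z in rad. In form: [{"tx": .., "ty": .., "tz": .., "turn": ..}, ...]. A call has 1 to 5 rows; each row is the pose to reach, as a shift and turn from the pose measured when the call began, along the tool's axes at that moment; what a row does not reach only later rows make up. A row lasts 1/10 s, in which the tool goes at most 50 mm and 8.59 degrees, less where a joint would pass 70% of its speed; a pose out of reach is approached as far as the arm can. A call with a gripper value outside its range is refused whole. OPENING is the closure, from 0 (fully open) to 1 (shut), set as the call begins (- or left out, the last holds). The fingers move at their own pace and stop on an object; FORCE is the grip in N (left out, the last holds). Time passes only in rows, so rows that repeat a pose let the fingers close. It gives the time, the measured TCP pose, the force and the opening at its end, in the units of the state.
- env.sense(): the state, without advancing time (a new reading comes with each control period).
- env.capture(name): name is "scene" or "side" or "wrist"; returns a dict with "pixels" (384x512x3 uint8, blue, green, red), "camera_matrix" (3x3 intrinsics, pixels), "xyz" and "rotation" of the camera in the world. Camera axes: x right, y down, z forward; pixel columns grow to the right and rows downward; lengths in m; the calibration is good to about 2 mm. A picture is of the moment at which its call begins. There is no depth.
- env.finish_job(): hands the job in, once; it reports no verdict.
The state is a dict: "clock": time; "joints": joint angles; "dq": joint speeds; "tau": joint torques, N m; "tool_pos": TCP position; "tool_rot": TCP orientation; "wrist_force": force on the tool from outside, world axes, zero at the start; "wrist_torque": the same for the moment, N m; "width": opening from 0.0 (shut) to 1.0 (fully open).
Only numpy, scipy, OpenCV 4.12 (cv2) and the standard library are available. Lean on these libraries where they do the work, as an engineer would, in place of code of your own. Each camera call takes 0.05 s, during which the arm holds its last target. There are 200 camera calls.

### The job

Load the clock's parts into the four baskets of the grey cleaning carrier: the three spoked, toothed wheels go into the round baskets by size (largest wheel in the largest, middle in the middle, smallest in the smallest) and the toothed mainspring barrel into the square one. Set each down, without dropping it, flat on the basket's floor with its arbor up. Leave the solid uncut wheel blank and the plain drum without teeth where they are.

Things in the scene. Friction and masses are not known exactly. Their poses are not given: they have to be found in the camera images.
- large_wheel: The largest clock wheel: brass, toothed rim, four open spokes, outside diameter 70 mm, 5 mm thick, lying flat on the bench, loose, with a plain steel arbor (10 mm diameter, to grip) standing up from its middle. Origin: centre of its underside; z is up along the arbor; yaw does not matter. The hub (diameter 14 mm) ends 8 mm and the arbor 36 mm above the underside. About 90 g.
- middle_wheel: The middle-sized clock wheel: brass, toothed rim, four open spokes, outside diameter 54 mm, 5 mm thick, lying flat on the bench, loose, with a plain steel arbor (10 mm diameter, to grip) standing up from its middle. Origin: centre of its underside; z is up along the arbor; yaw does not matter. The hub (diameter 14 mm) ends 8 mm and the arbor 36 mm above the underside. About 65 g.
- small_wheel: The smallest clock wheel: brass, toothed rim, four open spokes, outside diameter 40 mm, 5 mm thick, lying flat on the bench, loose, with a plain steel arbor (10 mm diameter, to grip) standing up from its middle. Origin: centre of its underside; z is up along the arbor; yaw does not matter. The hub (diameter 14 mm) ends 8 mm and the arbor 36 mm above the underside. About 45 g.
- barrel: Mainspring barrel: a closed brass drum (diameter 40 mm, top 22 mm above the underside) with a toothed flange (diameter 60 mm, 5 mm thick) round its foot, lying flat on the bench, loose, with a plain steel arbor (10 mm diameter, to grip) standing up from its middle. Origin: centre of its underside; z is up along the arbor; yaw does not matter. The arbor ends 53 mm above the underside. About 200 g.
- blank_wheel: Look-alike, not to be moved: uncut wheel blank, a solid brass disc without teeth or spokes, diameter 54 mm, 5 mm thick, with a steel arbor of diameter 10 mm ending 36 mm above the bench. Origin: centre of its underside. Loose.
- plain_drum: Look-alike, not to be moved: plain brass drum without a toothed flange, diameter 52 mm, 22 mm high, with a steel arbor of diameter 10 mm ending 53 mm above the bench. Origin: centre of its underside. Loose.
- large_basket: The largest of the three round baskets: steel, fixed to the carrier, inner diameter 92 mm, wall 3 mm, origin at the centre of its underside; its inner floor is 3 mm and its rim 16 mm above the origin; z is up. The four baskets stand two by two, 106 mm apart, in changing order, on a fixed grey carrier 216 mm square, 6 mm thick, edge 12 mm high.
- middle_basket: The middle-sized of the three round baskets: steel, fixed to the carrier, inner diameter 72 mm, wall 3 mm, origin at the centre of its underside; its inner floor is 3 mm and its rim 16 mm above the origin; z is up.
- small_basket: The smallest of the three round baskets: steel, fixed to the carrier, inner diameter 56 mm, wall 3 mm, origin at the centre of its underside; its inner floor is 3 mm and its rim 16 mm above the origin; z is up.
- square_basket: The only square basket: steel, fixed to the same carrier, 86 mm square outside, wall 3 mm, inner width 80 mm; origin at the centre of its underside; its inner floor is 3 mm and its rim 16 mm above the origin; z is up.
Mind the look-alikes: they are no part of the job. Leave any green or red look-alike of the middle_wheel alone.

How it is judged:
At the end, for the whole second after the job is handed in: Each spoked wheel lies at rest (under 0.02 m/s) on the floor of its round basket (origins within 15 mm sideways), the barrel in the square one (19 mm); undersides under 7 mm above the basket's origin, tilt under 0.12 rad; blank and plain drum within 20 mm of their start (horizontal distance between large_wheel and large_basket below 0.015 m and z of large_wheel in the frame of large_basket below 0.007 m and angle between each of large_wheel, middle_wheel, small_wheel, barrel's own z axis and vertical below 0.12 rad and linear speed of each of large_wheel, middle_wheel, small_wheel, barrel below 0.02 m/s and horizontal distance between middle_wheel and middle_basket below 0.015 m and z of middle_wheel in the frame of middle_basket below 0.007 m and horizontal distance between small_wheel and small_basket below 0.015 m and z of small_wheel in the frame of small_basket below 0.007 m and horizontal distance between barrel and square_basket below 0.019 m and z of barrel in the frame of square_basket below 0.007 m and distance of each of blank_wheel, plain_drum from where it was at the start of the episode below 0.02 m); the robot touches nothing.
It fails at once if the uncut wheel blank or the plain drum is moved by more than 20 mm (distance of any of blank_wheel, plain_drum from where it was at the start of the episode above 0.02 m).
It fails at once if a part is dropped or thrown (it moves faster than 0.6 m/s while the fingers are not holding it) ((contact force between the fingers and large_wheel below 0.05 N and linear speed of large_wheel above 0.6 m/s) or (contact force between the fingers and middle_wheel below 0.05 N and linear speed of middle_wheel above 0.6 m/s) or (contact force between the fingers and small_wheel below 0.05 N and linear speed of small_wheel above 0.6 m/s) or (contact force between the fingers and barrel below 0.05 N and linear speed of barrel above 0.6 m/s)).
It also fails if it takes over 96 s, if anything falls off the work surface, if the arm or the gripper's body presses on something with over 40 N, if the wrist force passes 120 N, or if a joint passes its speed limit or range.

## Working session

There is one attempt and no reset: what is moved stays moved. The work goes in short steps, Python scripts to look and compute and a shell command to move; the robot and the scene stay as the last step left them, time stands still between calls to the robot, and variables do not carry over. Pictures are saved under pics/ and viewed, about 12 in all and at most 16, crops included, and the job is handed in when it is done.

```bash
mkdir -p pics
cat > h.py <<'E'
from plant import env
import numpy as np, cv2
from scipy.spatial.transform import Rotation as R
def snap(cam,name):
    c=env.capture(cam); cv2.imwrite(f'pics/{name}.png',c['pixels'])
    np.savez(f'pics/{name}.npz',K=c['camera_matrix'],t=c['xyz'],R=c['rotation']); return c
def ray(name,u,v,z):
    d=np.load(f'pics/{name}.npz'); Rm=d['R']; Rm=Rm if Rm.shape==(3,3) else R.from_rotvec(Rm).as_matrix()
    r=Rm@np.linalg.inv(d['K'])@[u,v,1]; return d['t']+r*(z-d['t'][2])/r[2]
def proj(name,P):
    d=np.load(f'pics/{name}.npz'); Rm=d['R']; Rm=Rm if Rm.shape==(3,3) else R.from_rotvec(Rm).as_matrix()
    p=d['K']@(Rm.T@(np.array(P)-d['t'])); return p[:2]/p[2]
E
python3 - <<'E'
from h import *
for c in ['scene','side','wrist']:
    r=snap(c,c+'0'); print(c,r['xyz'],np.round(r['rotation'],3).tolist(),r['camera_matrix'].tolist())
print(env.sense())
a=[cv2.imread(f'pics/{c}0.png') for c in ['scene','side']]
cv2.imwrite('pics/scene0b.png',cv2.resize(a[0],(800,600),interpolation=cv2.INTER_CUBIC))
E
```

```text
scene [ 0.94427297 -0.46485411  0.53416413] [-2.057, -0.911, 0.469] [[359.51104136023633, 0.0, 251.41184403486486], [0.0, 359.51104136023633, 187.26858809559437], [0.0, 0.0, 1.0]]
side [0.16523239 0.55627548 0.60845616] [-0.656, 2.589, -1.224] [[351.396000363473, 0.0, 246.10216863547043], [0.0, 351.396000363473, 195.15643690444284], [0.0, 0.0, 1.0]]
wrist [ 0.20169897 -0.54365694  0.37310404] [2.28, -1.804, -0.26] [[266.0111963208727, 0.0, 254.14345769569056], [0.0, 266.0111963208727, 191.67927329792343], [0.0, 0.0, 1.0]]
{'clock': 0.15, 'joints': array([-1.41252216e+00,  3.07406968e-01,  1.50737994e+00, -1.57441950e-05,
        1.32839558e+00, -7.34852949e-02]), 'dq': array([-0.00093887, -0.00084721, -0.0037576 ,  0.0005109 , -0.00101918,
        0.00061426]), 'tau': array([ 1.36132760e-03, -4.57977962e+01, -2.52220702e+01,  9.43760824e-05,
        8.52722966e-03,  2.76977408e-05]), 'tool_pos': array([ 0.13196629, -0.55910251,  0.23058682]), 'tool_rot': array([-3.11894561e+00, -3.63055051e-01,  1.29756514e-04]), 'wrist_force': array([1.25782936, 0.55435342, 0.01636472]), 'wrist_torque': array([0.04906196, 0.03004782, 0.0012363 ]), 'width': 0.9970358880583026}
```

View pics/scene0b.png

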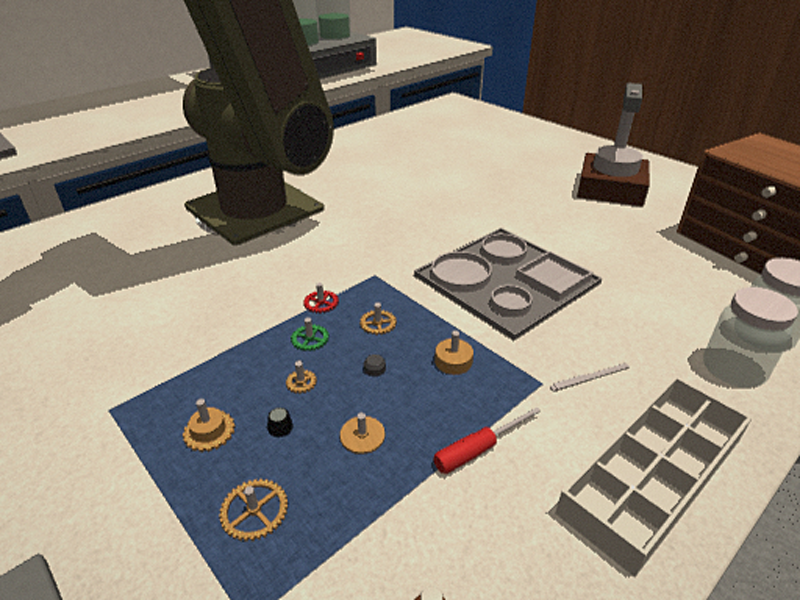

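View pics/side0.png

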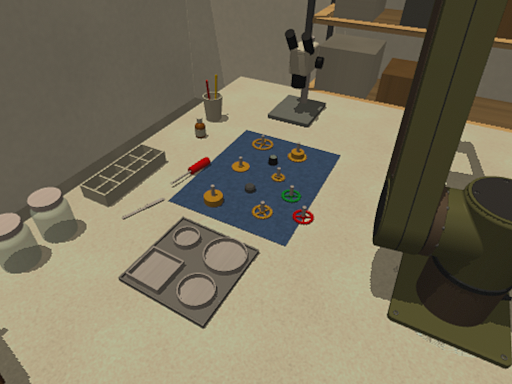

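Scene picture (800x600): the large wheel is at (253,508), barrel (208,428), small wheel (301,380) and brass middle wheel (378,321). To be left alone are the blank (362,434), plain drum (455,357), and the green (309,335) and red (320,299) wheels. The baskets are large (461,270), round (504,246), round (511,298) and square (555,275). Next I'll enlarge both areas.

Run:
```python
from h import *
def crop(n,x,y,w,h,s,o): cv2.imwrite(f'pics/{o}.png',cv2.resize(cv2.imread(f'pics/{n}.png')[y:y+h,x:x+w],None,fx=s,fy=s,interpolation=cv2.INTER_CUBIC))
crop('scene0',110,175,200,175,4,'c1'); 
im=cv2.imread('pics/c1.png')[:600]; im=cv2.imread('pics/c1.png'); cv2.imwrite('pics/c1.png',cv2.resize(im,(680,595)))  # scale 3.4
crop('scene0',260,140,130,80,6,'c2')
```

```text
(no output)
```

View pics/c1.png

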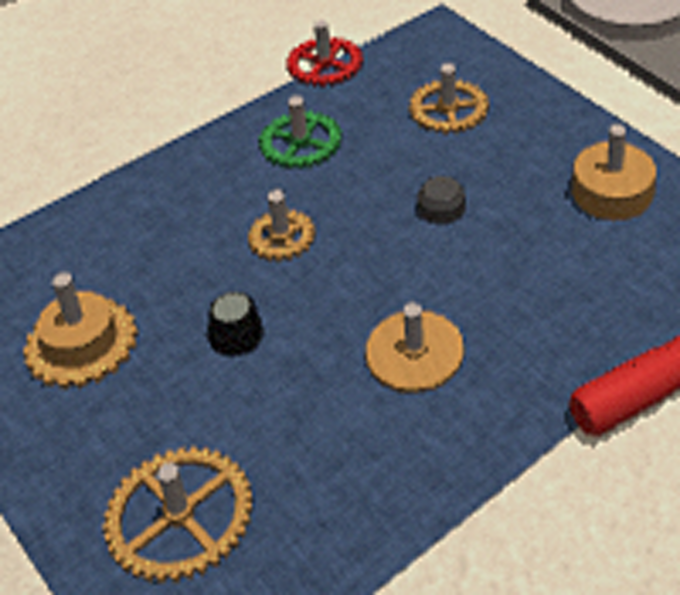

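View pics/c2.png

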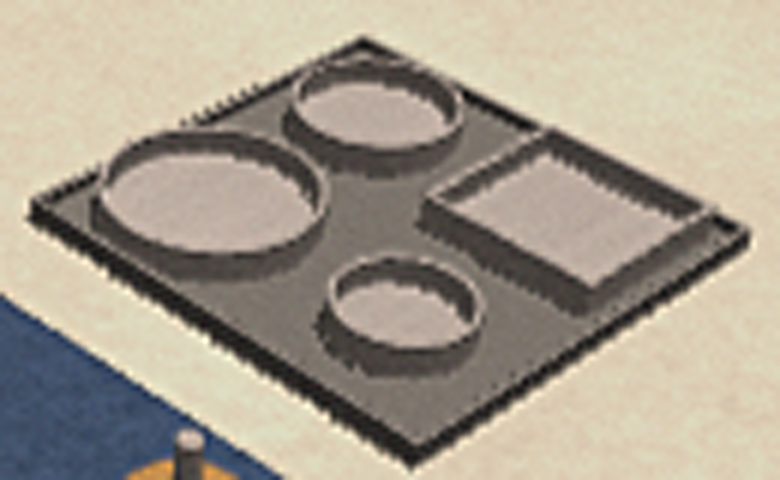

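c1 shows arbor tops at (168,470) large, (62,279) barrel, (276,196) small, (447,69) middle, (412,311) blank and (617,130) drum. c2 shows the round rims: upper spans 293-463 (larger), lower 328-485 (nearer yet smaller, so it is the small basket).

Run:
```python
from h import *
s=[('large',168,470,.036),('barrel',62,279,.053),('small',276,196,.036),('middle',447,69,.036),('blank',412,311,.036),('drum',617,130,.053),('green',296,101,.036),('red',321,25,.036)]
for n,u,v,z in s:
    p=ray('scene0',110+u/3.4,175+v/3.4,z); print(n,np.round(p,4),'r',round(np.hypot(*p[:2]),3),'side px',np.round(proj('side0',p),1))
def e(n,l,t,r,b,z):
    # rim: fit circle to the 4 extreme points
    P=[ray('scene0',260+u/6,140+v/6,z)[:2] for u,v in (l,t,r,b)]
    P=np.array(P);A=np.c_[2*P,np.ones(4)];x=np.linalg.lstsq(A,(P**2).sum(1),rcond=None)[0]
    c=x[:2];print(n,np.round(c,4),'D',2*np.sqrt(x[2]+c@c),'side',proj('side0',[*c,z]).round(1)); 
e('L',(98,195),(205,130),(328,200),(215,262),.022)
e('M',(290,105),(370,55),(463,110),(378,153),.022)
e('S',(328,297),(405,256),(485,305),(405,352),.022)
q=[ray('scene0',260+u/6,140+v/6,.022)[:2] for u,v in ((423,203),(553,130),(715,215),(585,290))];print('sq',np.mean(q,0),[np.linalg.norm(q[i]-q[i-1]) for i in range(4)])
q=[ray('scene0',260+u/6,140+v/6,.012)[:2] for u,v in ((30,203),(365,37),(750,232),(413,455))];print('car',np.mean(q,0),[np.linalg.norm(q[i]-q[i-1]) for i in range(4)])
i=cv2.imread('pics/side0.png'); cv2.imwrite('pics/c3.png',cv2.resize(i[130:325,115:345],None,fx=3,fy=3,interpolation=cv2.INTER_CUBIC))
```

```text
large [ 0.5924 -0.3497  0.036 ] r 0.688 side px [261.6 135.2]
barrel [ 0.4658 -0.3357  0.053 ] r 0.574 side px [297.  142.4]
small [ 0.4737 -0.2082  0.036 ] r 0.517 side px [277.  167.4]
middle [ 0.4496 -0.0553  0.036 ] r 0.453 side px [260.5 200.7]
blank [ 0.5949 -0.2048  0.036 ] r 0.629 side px [239.1 156.7]
drum [ 0.5811 -0.033   0.053 ] r 0.582 side px [211.2 184.7]
green [ 0.4092 -0.1487  0.036 ] r 0.435 side px [289.8 185.4]
red [ 0.352  -0.0873  0.036 ] r 0.363 side px [301.6 205.6]
L [0.4559 0.1189] D 0.0977754507537258 side [222.6 249.5]
M [0.4563 0.2263] D 0.08034160610237336 side [194.5 285. ]
S [0.5594 0.118 ] D 0.06215804426755312 side [184.6 233.1]
sq [0.56352813 0.21987909] [np.float64(0.0812595640486966), np.float64(0.08712962305140107), np.float64(0.08421091378262768), np.float64(0.08347344611450992)]
car [0.50851788 0.17037609] [np.float64(0.2131361221118107), np.float64(0.21517997171494765), np.float64(0.21235243827924197), np.float64(0.21599011687834857)]
```

View pics/c3.png

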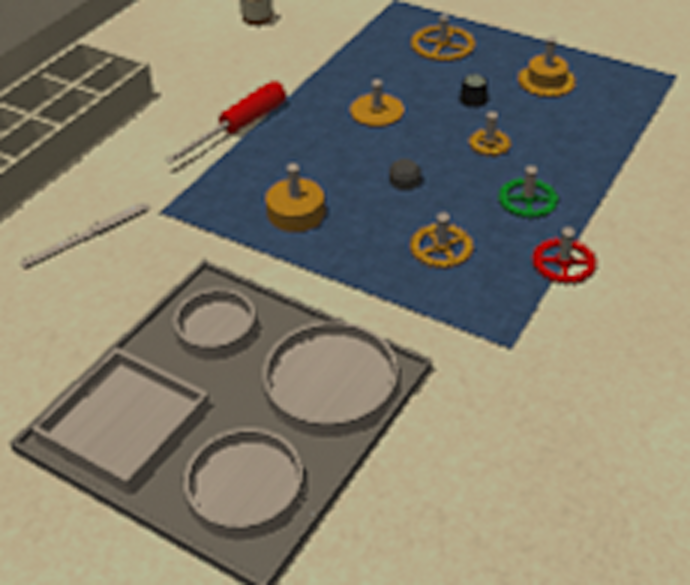

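c3 confirms the same layout. Arbor tops there are large (444,18), barrel (551,42), small (492,116) and middle (443,217). Rims are centred at L (331,373), M (245,480), S (216,320) and square about (121,416). I'll triangulate both views and work out the tool-frame shifts.

```bash
cat >> h.py <<'E'
def tri(obs,z=None):
    A=[];b=[]
    for n,u,v in obs:
        d=np.load(f'pics/{n}.npz'); r=R.from_rotvec(d['R']).as_matrix()@np.linalg.inv(d['K'])@[u,v,1]; r/=np.linalg.norm(r)
        M=np.eye(3)-np.outer(r,r); A.append(M); b.append(M@d['t'])
    return np.linalg.lstsq(np.vstack(A),np.hstack(b),rcond=None)[0]
def go(x,y,z,dx=0):
    s=env.sense(); Rm=R.from_rotvec(s['tool_rot']).as_matrix()
    print('TCP',s['tool_pos'].round(4),'w',round(s['width'],3),'F',s['wrist_force'].round(1),'t',round(s['clock'],2),'yaw',round(np.arctan2(Rm[1,0],Rm[0,0]),3),'tilt',Rm[:,2].round(3))
    print('  shift',(Rm.T@(np.array([x,y,z])-s['tool_pos'])).round(4))
E
python3 - <<'E'
from h import *
a={'large':(168,470,444,18,.036),'barrel':(62,279,551,42,.053),'small':(276,196,492,116,.036),'middle':(447,69,443,217,.036),'blank':(412,311,377,83,.036),'drum':(617,130,293,168,.053)}
for n,(u,v,p,q,z) in a.items():
    A=ray('scene0',110+u/3.4,175+v/3.4,z)[:2];B=ray('side0',115+p/3,130+q/3,z)[:2]
    print(n,A.round(4),B.round(4),'mean',((A+B)/2).round(4),'tri',tri([('scene0',110+u/3.4,175+v/3.4),('side0',115+p/3,130+q/3)]).round(4))
def fit(P):
    P=np.array(P)[:,:2];A=np.c_[2*P,np.ones(4)];x=np.linalg.lstsq(A,(P**2).sum(1),rcond=None)[0];c=x[:2];return c,2*np.sqrt(x[2]+c@c)
for z in(.022,):
  for n,pts in {'L':((264,374),(333,322),(399,370),(330,425)),'M':((186,478),(248,428),(304,475),(242,532)),'S':((175,320),(217,288),(257,318),(215,352))}.items():
    print(n,fit([ray('side0',115+u/3,130+v/3,z) for u,v in pts]))
  q=[ray('side0',115+u/3,130+v/3,z)[:2] for u,v in ((34,431),(118,352),(209,401),(128,484))];print('sq',np.mean(q,0),[np.linalg.norm(q[i]-q[i-1]) for i in range(4)])
q=[ray('side0',115+u/3,130+v/3,.012)[:2] for u,v in ((12,442),(205,262),(434,365),(266,585))];print('car',np.mean(q,0),[np.linalg.norm(q[i]-q[i-1]) for i in range(4)])
go(.592,-.349,.10)
E
```

```text
large [ 0.5924 -0.3497] [ 0.5862 -0.3473] mean [ 0.5893 -0.3485] tri [ 0.5889 -0.3498  0.0333]
barrel [ 0.4658 -0.3357] [ 0.458  -0.3297] mean [ 0.4619 -0.3327] tri [ 0.4606 -0.335   0.0489]
small [ 0.4737 -0.2082] [ 0.4661 -0.2054] mean [ 0.4699 -0.2068] tri [ 0.4687 -0.2073  0.033 ]
middle [ 0.4496 -0.0553] [ 0.4421 -0.0522] mean [ 0.4459 -0.0537] tri [ 0.4447 -0.0536  0.0331]
blank [ 0.5949 -0.2048] [ 0.5882 -0.2023] mean [ 0.5915 -0.2036] tri [ 0.5913 -0.2043  0.0333]
drum [ 0.5811 -0.033 ] [ 0.5749 -0.0303] mean [ 0.578  -0.0317] tri [ 0.5779 -0.0318  0.0506]
L (array([0.44396422, 0.12615729]), np.float64(0.09792997227284277))
M (array([0.44682871, 0.23263071]), np.float64(0.07956526284791694))
S (array([0.54833711, 0.12374822]), np.float64(0.06511574966215698))
sq [0.5512447  0.23024971] [np.float64(0.08435982101060775), np.float64(0.08431502460026156), np.float64(0.086551969921105), np.float64(0.08203629013737987)]
car [0.49780683 0.17765074] [np.float64(0.2140045533620146), np.float64(0.21214883201223203), np.float64(0.2163461733118101), np.float64(0.20867128926711828)]
TCP [ 0.132  -0.5591  0.2306] w 0.997 F [1.3 0.6 0. ] t 0.15 yaw 0.232 tilt [-0.     0.002 -1.   ]
  shift [ 0.496  -0.0986  0.1308]
```

The two views differ by 7-12 mm, partly from a half-pixel offset in the crops, so I'll take the mean and refine it with the wrist camera. Moving above the large wheel with the jaws partly closed.

```bash
python3 -m jog '[{"tx":0.05,"ty":-0.01,"tz":0.01},{"tx":0.1,"ty":-0.02,"tz":0.02},{"tx":0.15,"ty":-0.03,"tz":0.03},{"tx":0.2,"ty":-0.04,"tz":0.04},{"tx":0.247,"ty":-0.05,"tz":0.05}]' 0.4 40
python3 -m jog '[{"tx":0.05,"ty":-0.01,"tz":0.01},{"tx":0.1,"ty":-0.02,"tz":0.02},{"tx":0.15,"ty":-0.03,"tz":0.03},{"tx":0.2,"ty":-0.04,"tz":0.04},{"tx":0.247,"ty":-0.05,"tz":0.05}]'
python3 -m jog '[{},{},{}]'
python3 - <<'E'
from h import *
snap('wrist','w1'); go(.589,-.3485,.13); print(proj('w1',[.589,-.3485,.036]),proj('w1',[.589,-.3485,.008]),proj('w1',[*env.sense()['tool_pos']]))
E
```

```text
TCP [ 0.132  -0.5592  0.2307] w 1.003 F [-0.4 -1.  -0.1] t 0.2 yaw 0.232 tilt [-0.     0.001 -1.   ]
  shift [ 0.4932 -0.1     0.1009]
[ 123.32854068 -456.59369444] [ 138.51651993 -390.51501912] [252.83779935 239.85916832]schema error: expected keys tx, ty, tz, turn
schema error: expected keys tx, ty, tz, turn
schema error: expected keys tx, ty, tz, turn
```

View pics/w1.png

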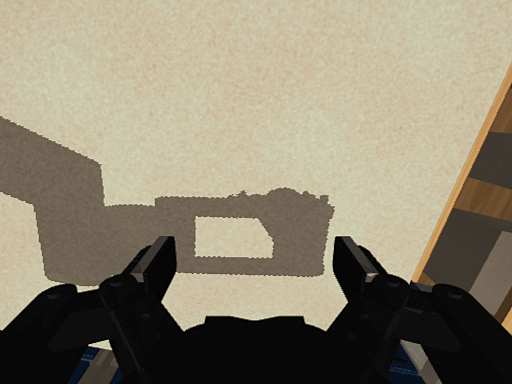

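The calls were refused because all four keys are required. The picture only shows the view at the start pose. I'll send the move again with every key filled in.

```bash
python3 -m jog '[{"tx":0.05,"ty":-0.01,"tz":0.01,"turn":0},{"tx":0.1,"ty":-0.02,"tz":0.02,"turn":0},{"tx":0.15,"ty":-0.03,"tz":0.03,"turn":0},{"tx":0.2,"ty":-0.04,"tz":0.04,"turn":0},{"tx":0.247,"ty":-0.05,"tz":0.05,"turn":0}]' 0.4 40
python3 -m jog '[{"tx":0.05,"ty":-0.01,"tz":0.01,"turn":0},{"tx":0.1,"ty":-0.02,"tz":0.02,"turn":0},{"tx":0.15,"ty":-0.03,"tz":0.03,"turn":0},{"tx":0.2,"ty":-0.04,"tz":0.04,"turn":0},{"tx":0.247,"ty":-0.05,"tz":0.05,"turn":0}]'
python3 - <<'E'
from h import *
go(.589,-.3485,.13)
E
```

```text
clock: 0.7
tool_pos: [0.3561, -0.4558, 0.1819]
tool_rot: [-3.12, -0.363, -0.0]
wrist_force: [1.5, -1.1, 0.5]
width: 0.595
clock: 1.2
tool_pos: [0.579, -0.353, 0.1331]
tool_rot: [-3.12, -0.363, 0.0]
wrist_force: [0.7, -0.6, 0.2]
width: 0.602
TCP [ 0.579  -0.353   0.1331] w 0.602 F [ 0.7 -0.6  0.2] t 1.2 yaw 0.232 tilt [-0.     0.001 -1.   ]
  shift [ 0.0108 -0.0021  0.0031]
```

```bash
python3 -m jog '[{"tx":0.011,"ty":-0.002,"tz":0.003,"turn":0},{"tx":0.011,"ty":-0.002,"tz":0.003,"turn":0},{"tx":0.011,"ty":-0.002,"tz":0.003,"turn":0}]'
python3 - <<'E'
from h import *
snap('wrist','w2'); go(.589,-.3485,.13); print(proj('w2',[.589,-.3485,.036]),proj('w2',[.589,-.3485,.008]),proj('w2',[*env.sense()['tool_pos']]))
E
```

```text
clock: 1.5
tool_pos: [0.5881, -0.3487, 0.1298]
tool_rot: [-3.119, -0.363, 0.003]
wrist_force: [-0.6, -0.3, -0.2]
width: 0.597
TCP [ 0.5877 -0.3492  0.1302] w 0.599 F [-0.4  0.   0.2] t 1.55 yaw 0.231 tilt [-0.002  0.001 -1.   ]
  shift [ 0.0014 -0.0004  0.0002]
[253.30012516 192.67381175] [253.40644774 184.85894467] [253.38633021 240.87884449]
```

View pics/w2.png

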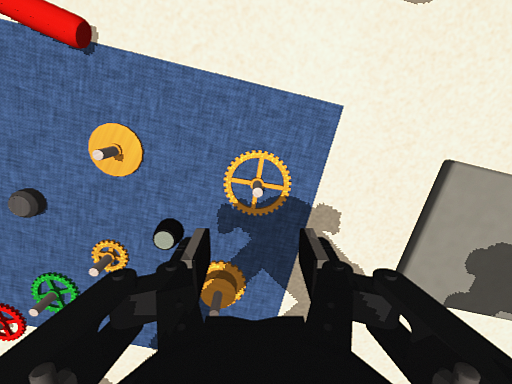

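w2 shows the large wheel under the open jaws, with its arbor top at (257,191) and centre at (257.5,183). Also visible are the small wheel's arbor top at (94,271), the blank's at (97,155) and the barrel's at about (215,306).

Run:
```python
from h import *
for n,u,v,z in [('large',257,191,.036),('large hub',257.5,183,.0025),('small',94,271,.036),('blank',97,155,.036),('barrel',215,306,.053)]: print(n,ray('w2',u,v,z).round(4))
p=ray('w2',257,191,.036); go(p[0],p[1],.013)
```

```text
large [ 0.5914 -0.3515  0.036 ]
large hub [ 0.5905 -0.3525  0.0025]
small [ 0.4709 -0.21    0.036 ]
blank [ 0.5911 -0.2051  0.036 ]
barrel [ 0.4719 -0.3373  0.053 ]
TCP [ 0.5877 -0.3492  0.1302] w 0.599 F [-0.4  0.   0.2] t 1.55 yaw 0.231 tilt [-0.002  0.001 -1.   ]
  shift [0.0032 0.0031 0.1172]
```

```bash
python3 -m jog '[{"tx":0.003,"ty":0.0025,"tz":0.04,"turn":0},{"tx":0.003,"ty":0.0025,"tz":0.08,"turn":0},{"tx":0.003,"ty":0.0025,"tz":0.1,"turn":0},{"tx":0.003,"ty":0.0025,"tz":0.116,"turn":0},{"tx":0.003,"ty":0.0025,"tz":0.116,"turn":0}]' 0.6 40
python3 -m jog '[{"tx":0,"ty":0,"tz":0,"turn":0},{"tx":0,"ty":0,"tz":0,"turn":0},{"tx":0,"ty":0,"tz":0,"turn":0},{"tx":0,"ty":0,"tz":0,"turn":0},{"tx":0,"ty":0,"tz":0,"turn":0}]' 1 40
python3 -m jog '[{"tx":0,"ty":0,"tz":0,"turn":0},{"tx":0,"ty":0,"tz":0,"turn":0},{"tx":0,"ty":0,"tz":0,"turn":0}]'
python3 - <<'E'
from h import *
snap('wrist','w3'); go(.456,.125,.1)
E
```

```text
clock: 2.05
tool_pos: [0.5873, -0.3513, 0.0122]
tool_rot: [-3.117, -0.357, 0.009]
wrist_force: [-0.5, -0.8, 0.6]
width: 0.4
clock: 2.55
tool_pos: [0.5877, -0.3521, 0.0136]
tool_rot: [-3.119, -0.358, 0.008]
wrist_force: [-1.4, -1.5, 4.2]
width: 0.094
clock: 2.85
tool_pos: [0.5879, -0.3518, 0.0136]
tool_rot: [-3.119, -0.358, 0.007]
wrist_force: [0.2, 0.6, 1.5]
width: 0.102
TCP [ 0.588  -0.3518  0.0136] w 0.097 F [ 0.4 -0.3  1. ] t 2.9 yaw 0.229 tilt [-0.005  0.002 -1.   ]
  shift [-0.0208 -0.4946 -0.0849]
```

The grip holds: width 0.097 is about the 10 mm arbor. Lift and carry to above the large basket.

```bash
python3 -m jog '[{"tx":0,"ty":0,"tz":-0.02,"turn":0},{"tx":0,"ty":0,"tz":-0.06,"turn":0},{"tx":0,"ty":0,"tz":-0.09,"turn":0},{"tx":0,"ty":0,"tz":-0.09,"turn":0}]'
python3 -m jog '[{"tx":-0.002,"ty":-0.03,"tz":0,"turn":0},{"tx":-0.005,"ty":-0.08,"tz":0,"turn":0},{"tx":-0.008,"ty":-0.13,"tz":0,"turn":0},{"tx":-0.011,"ty":-0.18,"tz":0,"turn":0},{"tx":-0.014,"ty":-0.23,"tz":0,"turn":0}]'
python3 -m jog '[{"tx":-0.003,"ty":-0.05,"tz":0,"turn":0},{"tx":-0.006,"ty":-0.1,"tz":0,"turn":0},{"tx":-0.009,"ty":-0.15,"tz":0,"turn":0},{"tx":-0.012,"ty":-0.2,"tz":0,"turn":0},{"tx":-0.014,"ty":-0.23,"tz":0,"turn":0}]'
python3 - <<'E'
from h import *
go(.448,.121,.10)
E
```

```text
clock: 3.3
tool_pos: [0.5916, -0.3539, 0.1086]
tool_rot: [3.117, 0.358, 0.004]
wrist_force: [0.4, -0.1, -0.9]
width: 0.095
clock: 3.8
tool_pos: [0.5241, -0.1313, 0.1064]
tool_rot: [3.119, 0.357, 0.001]
wrist_force: [1.2, 0.5, -1.2]
width: 0.094
clock: 4.3
tool_pos: [0.4558, 0.0921, 0.1048]
tool_rot: [3.119, 0.36, -0.003]
wrist_force: [0.0, -0.2, -1.2]
width: 0.1
TCP [0.4558 0.0921 0.1048] w 0.1 F [ 0.  -0.2 -1.2] t 4.3 yaw 0.23 tilt [-0.002 -0.002 -1.   ]
  shift [-0.001  -0.0299  0.0047]
```

```bash
python3 -m jog '[{"tx":-0.001,"ty":-0.02,"tz":0,"turn":0},{"tx":-0.001,"ty":-0.03,"tz":0,"turn":0},{"tx":-0.001,"ty":-0.03,"tz":0,"turn":0}]'
python3 - <<'E'
from h import *
snap('wrist','w4'); snap('side','s4'); go(.448,.121,.05)
i=cv2.imread('pics/s4.png')[180:330,100:270]; cv2.imwrite('pics/w4b.png',np.hstack([cv2.imread('pics/w4.png')[:,:500],cv2.resize(i,(300,265)) if 0 else np.vstack([cv2.resize(i,(300,265),interpolation=cv2.INTER_CUBIC),np.zeros((119,300,3),np.uint8)])]))
for n,c in dict(L=(.45,.122),M=(.45,.228),S=(.556,.122),Q=(.556,.228)).items(): print(n,proj('w4',[*c,.022]).round(1))
E
```

```text
clock: 4.6
tool_pos: [0.4473, 0.1219, 0.1042]
tool_rot: [3.119, 0.363, -0.005]
wrist_force: [1.0, 0.0, -1.7]
width: 0.095
TCP [0.4483 0.1205 0.1044] w 0.099 F [-0.9 -0.8 -1.4] t 4.7 yaw 0.23 tilt [-0.002 -0.003 -1.   ]
  shift [-0.     -0.0007  0.0544]
L [253.5 194.4]
M [133.  167.3]
S [284.9  66.8]
Q [147.7  31.2]
```

View pics/w4b.png

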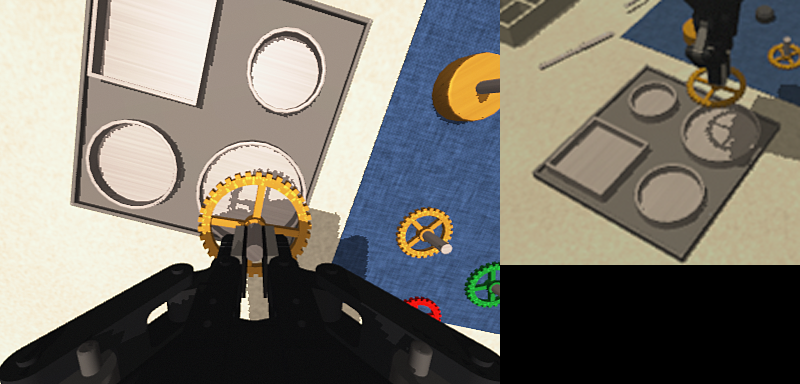

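w4b shows the large wheel hanging level over the large basket. The rims are at M (134,163), S (286,70) and L about (252,195), within about 4 px of the grid I assumed. Lowering.

```bash
python3 -m jog '[{"tx":0,"ty":0,"tz":0.035,"turn":0},{"tx":0,"ty":0,"tz":0.065,"turn":0},{"tx":0,"ty":0,"tz":0.075,"turn":0},{"tx":0,"ty":0,"tz":0.077,"turn":0},{"tx":0,"ty":0,"tz":0.077,"turn":0}]'
python3 -m jog '[{"tx":0,"ty":0,"tz":0.003,"turn":0},{"tx":0,"ty":0,"tz":0.003,"turn":0}]'
python3 - <<'E'
from h import *
for n,u,v in [('M',134,163),('S',286.5,70),('L',252,195)]: print(n,ray('w4',u,v,.022).round(4))
go(.448,.121,.0226)
E
```

```text
clock: 5.2
tool_pos: [0.4489, 0.1197, 0.0277]
tool_rot: [3.119, 0.358, -0.003]
wrist_force: [0.7, -0.0, -0.4]
width: 0.094
clock: 5.4
tool_pos: [0.4499, 0.1197, 0.0255]
tool_rot: [3.119, 0.358, 0.001]
wrist_force: [-0.1, -0.6, -0.9]
width: 0.1
M [0.454  0.2276 0.022 ]
S [0.5541 0.1202 0.022 ]
L [0.4492 0.1232 0.022 ]
TCP [0.4499 0.1197 0.0255] w 0.1 F [-0.1 -0.6 -0.9] t 5.4 yaw 0.228 tilt [ 0.001 -0.002 -1.   ]
  shift [-0.0015 -0.0017  0.0029]
```

```bash
python3 -m jog '[{"tx":0,"ty":-0.001,"tz":0.0015,"turn":0},{"tx":0,"ty":-0.001,"tz":0.0025,"turn":0},{"tx":0,"ty":-0.001,"tz":0.0025,"turn":0}]'
python3 -m jog '[{"tx":0,"ty":0,"tz":0.001,"turn":0},{"tx":0,"ty":0,"tz":0.001,"turn":0}]'
```

```text
clock: 5.7
tool_pos: [0.4497, 0.1208, 0.0231]
tool_rot: [3.119, 0.358, 0.001]
wrist_force: [-0.2, 0.3, -1.5]
width: 0.094
clock: 5.9
tool_pos: [0.4499, 0.1208, 0.0225]
tool_rot: [3.119, 0.359, 0.002]
wrist_force: [-1.1, -0.9, 3.2]
width: 0.1
```

Contact felt at the expected floor height (underside at z ≈ 0.009). Release and rise.

```bash
python3 -m jog '[{"tx":0,"ty":0,"tz":0,"turn":0},{"tx":0,"ty":0,"tz":0,"turn":0},{"tx":0,"ty":0,"tz":0,"turn":0},{"tx":0,"ty":0,"tz":0,"turn":0}]' 0.65 40
python3 -m jog '[{"tx":0,"ty":0,"tz":-0.02,"turn":0},{"tx":0,"ty":0,"tz":-0.06,"turn":0},{"tx":0,"ty":0,"tz":-0.1,"turn":0},{"tx":0,"ty":0,"tz":-0.1,"turn":0}]' 0.6
python3 - <<'E'
from h import *
print(ray('w4',447,249,.036),ray('w4',424,232,.0025))
go(.446,-.055,.10)
E
```

```text
clock: 6.3
tool_pos: [0.4499, 0.1209, 0.0224]
tool_rot: [3.119, 0.359, 0.002]
wrist_force: [-0.4, 0.3, -0.3]
width: 0.351
clock: 6.7
tool_pos: [0.4537, 0.1218, 0.127]
tool_rot: [3.119, 0.359, 0.018]
wrist_force: [1.0, 0.6, -0.1]
width: 0.399
[ 0.44420711 -0.05500207  0.036     ] [ 0.44489452 -0.05497456  0.0025    ]
TCP [0.4537 0.1218 0.127 ] w 0.399 F [ 1.   0.6 -0.1] t 6.7 yaw 0.229 tilt [ 0.012 -0.    -1.   ]
  shift [-0.0479  0.1704  0.027 ]
```

```bash
python3 -m jog '[{"tx":-0.014,"ty":0.05,"tz":0.005,"turn":0},{"tx":-0.028,"ty":0.1,"tz":0.012,"turn":0},{"tx":-0.042,"ty":0.15,"tz":0.017,"turn":0},{"tx":-0.048,"ty":0.17,"tz":0.017,"turn":0},{"tx":-0.048,"ty":0.17,"tz":0.017,"turn":0}]'
python3 - <<'E'
from h import *
snap('wrist','w5'); snap('scene','s5'); go(.4455,-.055,.0135); print(proj('w5',[.4455,-.055,.036]))
a=cv2.imread('pics/w5.png')[120:320,130:380]; b=cv2.imread('pics/s5.png')[100:240,230:400]
cv2.imwrite('pics/w5b.png',np.vstack([cv2.resize(a,(500,400)),cv2.resize(cv2.imread('pics/s5.png')[140:220,260:390],(325,200))[:, :].copy() if 0 else np.hstack([cv2.resize(cv2.imread('pics/s5.png')[140:220,260:390],(325,200)),np.zeros((200,175,3),np.uint8)])]))
E
```

```text
clock: 7.2
tool_pos: [0.4452, -0.0575, 0.1092]
tool_rot: [3.119, 0.352, 0.016]
wrist_force: [0.1, 0.8, 0.1]
width: 0.397
TCP [ 0.4452 -0.0549  0.1094] w 0.401 F [-0.2  0.4 -0.5] t 7.3 yaw 0.227 tilt [ 0.011  0.    -1.   ]
  shift [-0.0007  0.      0.0959]
[249.95039475 200.70887637]
```

View pics/w5b.png

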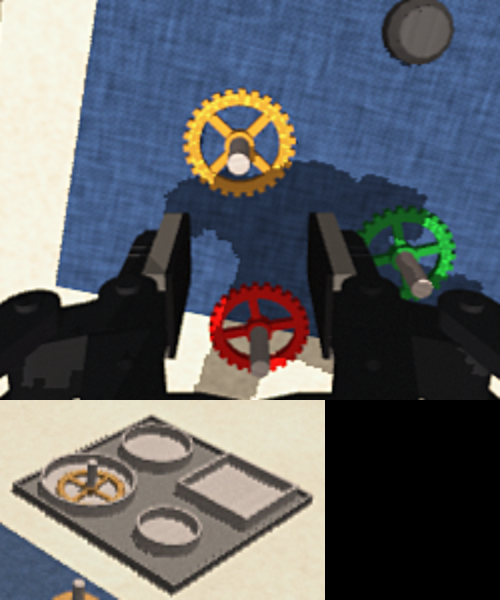

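w5b shows the brass middle wheel with its arbor top at image (249,201), as predicted, and the red and green wheels clear of it. The large wheel lies flat in its basket. Descend and grip.

```bash
python3 -m jog '[{"tx":0,"ty":0,"tz":0.04,"turn":0},{"tx":0,"ty":0,"tz":0.075,"turn":0},{"tx":0,"ty":0,"tz":0.09,"turn":0},{"tx":0,"ty":0,"tz":0.096,"turn":0},{"tx":0,"ty":0,"tz":0.096,"turn":0}]' 0.6 40
python3 -m jog '[{"tx":0,"ty":0,"tz":0,"turn":0},{"tx":0,"ty":0,"tz":0,"turn":0},{"tx":0,"ty":0,"tz":0,"turn":0},{"tx":0,"ty":0,"tz":0,"turn":0},{"tx":0,"ty":0,"tz":0,"turn":0}]' 1 40
python3 -m jog '[{"tx":0,"ty":0,"tz":0,"turn":0},{"tx":0,"ty":0,"tz":0,"turn":0}]'
python3 - <<'E'
from h import *
go(.4515,.228,.10)
E
```

```text
clock: 7.8
tool_pos: [0.4457, -0.0536, 0.0127]
tool_rot: [-3.121, -0.358, -0.014]
wrist_force: [-0.3, 0.4, 0.2]
width: 0.4
clock: 8.3
tool_pos: [0.4465, -0.0536, 0.0136]
tool_rot: [3.121, 0.357, 0.017]
wrist_force: [1.0, 2.4, 7.3]
width: 0.1
clock: 8.5
tool_pos: [0.4465, -0.0538, 0.0137]
tool_rot: [3.121, 0.357, 0.017]
wrist_force: [-0.0, 0.4, -0.4]
width: 0.097
TCP [ 0.4465 -0.0538  0.0137] w 0.097 F [-0.   0.4 -0.4] t 8.5 yaw 0.228 tilt [ 0.011  0.001 -1.   ]
  shift [ 0.0694 -0.2732 -0.086 ]
```

```bash
python3 -m jog '[{"tx":0,"ty":0,"tz":-0.02,"turn":0},{"tx":0,"ty":0,"tz":-0.06,"turn":0},{"tx":0,"ty":0,"tz":-0.1,"turn":0},{"tx":0,"ty":0,"tz":-0.1,"turn":0}]'
python3 -m jog '[{"tx":0.008,"ty":-0.03,"tz":0,"turn":0},{"tx":0.02,"ty":-0.078,"tz":0,"turn":0},{"tx":0.032,"ty":-0.126,"tz":0,"turn":0},{"tx":0.044,"ty":-0.174,"tz":0,"turn":0},{"tx":0.056,"ty":-0.22,"tz":0,"turn":0}]'
python3 - <<'E'
from h import *
go(.4525,.228,.10)
E
```

```text
clock: 8.9
tool_pos: [0.449, -0.0548, 0.118]
tool_rot: [3.117, 0.357, 0.032]
wrist_force: [0.9, -0.9, -0.4]
width: 0.097
clock: 9.4
tool_pos: [0.4529, 0.1737, 0.1167]
tool_rot: [3.117, 0.356, 0.029]
wrist_force: [1.2, -0.3, -0.8]
width: 0.103
TCP [0.4529 0.1737 0.1167] w 0.103 F [ 1.2 -0.3 -0.8] t 9.4 yaw 0.228 tilt [ 0.019 -0.002 -1.   ]
  shift [ 0.0116 -0.0531  0.0166]
```

```bash
python3 -m jog '[{"tx":0.01,"ty":-0.045,"tz":0,"turn":0},{"tx":0.0115,"ty":-0.053,"tz":0,"turn":0},{"tx":0.0115,"ty":-0.053,"tz":0.02,"turn":0},{"tx":0.0115,"ty":-0.053,"tz":0.02,"turn":0}]'
python3 - <<'E'
from h import *
snap('wrist','w6'); go(.4525,.228,.0226); cv2.imwrite('pics/w6b.png',cv2.resize(cv2.imread('pics/w6.png')[60:300,120:420],(600,480)))
E
```

```text
clock: 9.8
tool_pos: [0.4499, 0.227, 0.0939]
tool_rot: [3.115, 0.358, 0.02]
wrist_force: [-0.9, 0.1, -0.3]
width: 0.098
TCP [0.4505 0.2268 0.0948] w 0.095 F [ 0.   0.3 -0.1] t 9.85 yaw 0.228 tilt [ 0.014 -0.004 -1.   ]
  shift [ 0.0013 -0.0013  0.0723]
```

View pics/w6b.png

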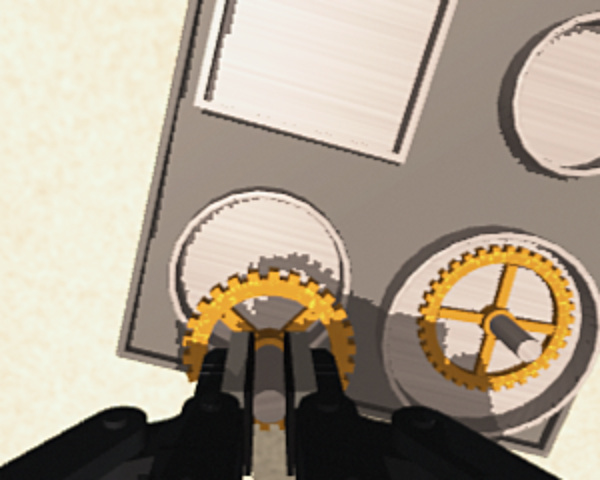

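w6b shows the middle wheel level over the middle basket. The basket rim spans 170-351 in the crop (centre column 250 in the image, top row 153), and the large wheel lies flat in its basket.

Run:
```python
from h import *
p=ray('w6',250.25,199,.022); print(p,np.linalg.norm(ray('w6',205,199,.022)-ray('w6',295.5,199,.022))); 
for u,v in ((205,199),(295.5,199)): print(ray('w6',u,v,.022))
go(p[0],p[1],.0226)
```

```text
[0.45232527 0.22944137 0.022     ] 0.07668691830755543
[0.44374876 0.26675385 0.022     ]
[0.46092775 0.19201587 0.022     ]
TCP [0.4505 0.2268 0.0948] w 0.095 F [ 0.   0.3 -0.1] t 9.85 yaw 0.228 tilt [ 0.014 -0.004 -1.   ]
  shift [ 0.0014 -0.0027  0.0722]
```

```bash
python3 -m jog '[{"tx":0.0015,"ty":-0.002,"tz":0.03,"turn":0},{"tx":0.0015,"ty":-0.002,"tz":0.055,"turn":0},{"tx":0.0015,"ty":-0.002,"tz":0.065,"turn":0},{"tx":0.0015,"ty":-0.002,"tz":0.069,"turn":0},{"tx":0.0015,"ty":-0.002,"tz":0.069,"turn":0}]'
python3 -m jog '[{"tx":0,"ty":0,"tz":0.0015,"turn":0},{"tx":0,"ty":0,"tz":0.002,"turn":0},{"tx":0,"ty":0,"tz":0.002,"turn":0}]'
```

```text
clock: 10.35
tool_pos: [0.4527, 0.2283, 0.026]
tool_rot: [3.115, 0.355, 0.021]
wrist_force: [-0.2, -1.2, -0.6]
width: 0.101
clock: 10.65
tool_pos: [0.4533, 0.2285, 0.0247]
tool_rot: [3.116, 0.355, 0.024]
wrist_force: [0.5, 1.0, -0.3]
width: 0.096
```

```bash
python3 -m jog '[{"tx":0,"ty":0,"tz":0.001,"turn":0},{"tx":0,"ty":0,"tz":0.002,"turn":0},{"tx":0,"ty":0,"tz":0.002,"turn":0}]'
python3 -m jog '[{"tx":0,"ty":0,"tz":0.001,"turn":0},{"tx":0,"ty":0,"tz":0.001,"turn":0}]'
```

```text
clock: 10.95
tool_pos: [0.4534, 0.2286, 0.0228]
tool_rot: [3.116, 0.355, 0.024]
wrist_force: [0.5, -0.1, 0.2]
width: 0.1
clock: 11.15
tool_pos: [0.4536, 0.2285, 0.0226]
tool_rot: [3.115, 0.355, 0.025]
wrist_force: [-0.6, -1.0, 8.6]
width: 0.096
```

```bash
python3 -m jog '[{"tx":0,"ty":0,"tz":0,"turn":0},{"tx":0,"ty":0,"tz":0,"turn":0},{"tx":0,"ty":0,"tz":0,"turn":0},{"tx":0,"ty":0,"tz":0,"turn":0}]' 0.65 40
python3 -m jog '[{"tx":0,"ty":0,"tz":-0.02,"turn":0},{"tx":0,"ty":0,"tz":-0.06,"turn":0},{"tx":0,"ty":0,"tz":-0.1,"turn":0},{"tx":0,"ty":0,"tz":-0.1,"turn":0}]' 0.6
python3 -m jog '[{"tx":-0.009,"ty":0.045,"tz":0,"turn":0},{"tx":-0.018,"ty":0.094,"tz":0,"turn":0},{"tx":-0.027,"ty":0.142,"tz":0,"turn":0},{"tx":-0.036,"ty":0.19,"tz":0,"turn":0},{"tx":-0.044,"ty":0.23,"tz":0,"turn":0}]'
python3 - <<'E'
from h import *
go(.4705,-.209,.11)
E
```

```text
clock: 11.55
tool_pos: [0.4535, 0.2285, 0.0224]
tool_rot: [3.115, 0.356, 0.024]
wrist_force: [0.2, 0.0, -0.3]
width: 0.352
clock: 11.95
tool_pos: [0.4556, 0.2305, 0.1272]
tool_rot: [3.118, 0.356, 0.04]
wrist_force: [1.4, -0.6, -0.4]
width: 0.401
clock: 12.45
tool_pos: [0.464, -0.0056, 0.1268]
tool_rot: [3.118, 0.356, 0.039]
wrist_force: [1.1, 0.1, 0.8]
width: 0.399
TCP [ 0.464  -0.0056  0.1268] w 0.399 F [1.1 0.1 0.8] t 12.45 yaw 0.227 tilt [ 0.025 -0.    -1.   ]
  shift [-0.0398  0.1996  0.0171]
```

```bash
python3 -m jog '[{"tx":-0.009,"ty":0.045,"tz":0,"turn":0},{"tx":-0.018,"ty":0.094,"tz":0.005,"turn":0},{"tx":-0.028,"ty":0.142,"tz":0.012,"turn":0},{"tx":-0.037,"ty":0.19,"tz":0.017,"turn":0},{"tx":-0.04,"ty":0.2,"tz":0.017,"turn":0}]'
python3 -m jog '[{"tx":0,"ty":0.003,"tz":0,"turn":0},{"tx":0,"ty":0.003,"tz":0,"turn":0}]'
python3 - <<'E'
from h import *
snap('wrist','w7'); go(.4705,-.209,.0135); print(proj('w7',[.4705,-.209,.036]))
cv2.imwrite('pics/w7b.png',cv2.resize(cv2.imread('pics/w7.png')[120:320,130:380],(600,480)))
E
```

```text
clock: 12.95
tool_pos: [0.471, -0.2145, 0.109]
tool_rot: [3.117, 0.349, 0.04]
wrist_force: [-0.7, 0.2, -0.1]
width: 0.401
clock: 13.15
tool_pos: [0.4712, -0.2172, 0.1084]
tool_rot: [3.118, 0.347, 0.038]
wrist_force: [-0.1, 0.0, 0.1]
width: 0.395
TCP [ 0.4711 -0.2163  0.1085] w 0.401 F [-0.   1.2 -1.3] t 13.2 yaw 0.223 tilt [ 0.025 -0.001 -1.   ]
  shift [-0.0012 -0.0079  0.095 ]
[242.84205915 201.81456425]
```

View pics/w7b.png

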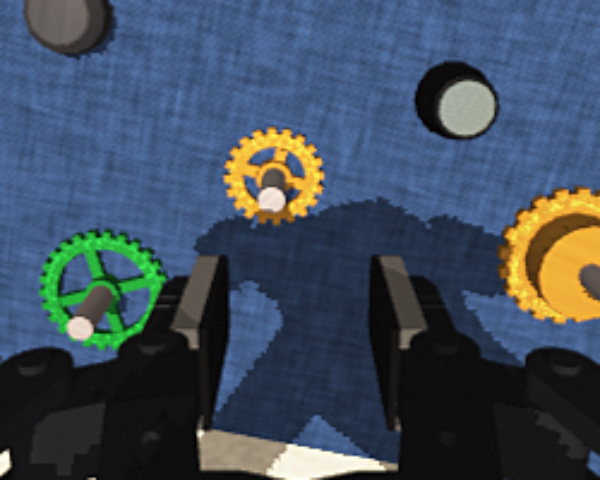

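w7b shows the small wheel with its arbor top at image (243,203), within 1 px of the prediction. The green wheel is clear of the left finger.

```bash
python3 -m jog '[{"tx":-0.0015,"ty":-0.008,"tz":0.02,"turn":0},{"tx":-0.0015,"ty":-0.008,"tz":0.06,"turn":0},{"tx":-0.0015,"ty":-0.008,"tz":0.085,"turn":0},{"tx":-0.0015,"ty":-0.008,"tz":0.095,"turn":0},{"tx":-0.0015,"ty":-0.008,"tz":0.095,"turn":0}]' 0.65 40
python3 -m jog '[{"tx":0,"ty":0,"tz":0,"turn":0},{"tx":0,"ty":0,"tz":0,"turn":0},{"tx":0,"ty":0,"tz":0,"turn":0},{"tx":0,"ty":0,"tz":0,"turn":0},{"tx":0,"ty":0,"tz":0,"turn":0}]' 1 40
python3 -m jog '[{"tx":0,"ty":0,"tz":0,"turn":0},{"tx":0,"ty":0,"tz":0,"turn":0}]'
python3 - <<'E'
from h import *
go(.555,.121,.115)
E
```

```text
clock: 13.7
tool_pos: [0.4693, -0.2069, 0.0124]
tool_rot: [3.12, 0.352, 0.034]
wrist_force: [0.6, -0.5, -0.6]
width: 0.348
clock: 14.2
tool_pos: [0.4701, -0.2073, 0.0135]
tool_rot: [3.119, 0.352, 0.037]
wrist_force: [-1.1, 1.2, 6.2]
width: 0.1
clock: 14.4
tool_pos: [0.4701, -0.2074, 0.0137]
tool_rot: [3.119, 0.351, 0.037]
wrist_force: [0.2, 0.1, 0.3]
width: 0.094
TCP [ 0.4701 -0.2074  0.0137] w 0.094 F [0.2 0.1 0.3] t 14.4 yaw 0.224 tilt [ 0.024 -0.    -1.   ]
  shift [ 0.1582 -0.3008 -0.0994]
```

```bash
python3 -m jog '[{"tx":0,"ty":0,"tz":-0.02,"turn":0},{"tx":0,"ty":0,"tz":-0.06,"turn":0},{"tx":0,"ty":0,"tz":-0.1,"turn":0},{"tx":0,"ty":0,"tz":-0.1,"turn":0}]'
python3 -m jog '[{"tx":0.015,"ty":-0.03,"tz":0,"turn":0},{"tx":0.037,"ty":-0.07,"tz":0,"turn":0},{"tx":0.06,"ty":-0.114,"tz":0,"turn":0},{"tx":0.082,"ty":-0.157,"tz":0,"turn":0},{"tx":0.105,"ty":-0.2,"tz":0,"turn":0}]'
python3 - <<'E'
from h import *
go(.555,.121,.115)
E
```

```text
clock: 14.8
tool_pos: [0.471, -0.2095, 0.1184]
tool_rot: [3.113, 0.351, 0.05]
wrist_force: [0.8, 0.2, -0.4]
width: 0.099
clock: 15.3
tool_pos: [0.5283, 0.0105, 0.1182]
tool_rot: [3.113, 0.35, 0.048]
wrist_force: [1.3, 0.3, -0.1]
width: 0.092
TCP [0.5283 0.0105 0.1182] w 0.092 F [ 1.3  0.3 -0.1] t 15.3 yaw 0.224 tilt [ 0.031 -0.006 -0.999]
  shift [ 0.0505 -0.1019  0.0034]
```

```bash
python3 -m jog '[{"tx":0.02,"ty":-0.04,"tz":0,"turn":0},{"tx":0.04,"ty":-0.08,"tz":0,"turn":0},{"tx":0.05,"ty":-0.102,"tz":0.01,"turn":0},{"tx":0.05,"ty":-0.102,"tz":0.025,"turn":0},{"tx":0.05,"ty":-0.102,"tz":0.025,"turn":0}]'
python3 - <<'E'
from h import *
snap('wrist','w8'); go(.555,.121,.0226); cv2.imwrite('pics/w8b.png',cv2.resize(cv2.imread('pics/w8.png')[100:300,130:380],(600,480)))
print((proj('w8',[.555,.121,.022])-[130,100])*2.4)
E
```

```text
clock: 15.8
tool_pos: [0.553, 0.1216, 0.0906]
tool_rot: [3.112, 0.353, 0.039]
wrist_force: [-0.7, 0.8, -0.7]
width: 0.097
TCP [0.5534 0.1209 0.0916] w 0.097 F [ 0.2 -0.7 -1.2] t 15.85 yaw 0.225 tilt [ 0.027 -0.006 -1.   ]
  shift [-0.0002 -0.0005  0.069 ]
[295.74173184 245.3194809 ]
```

View pics/w8b.png

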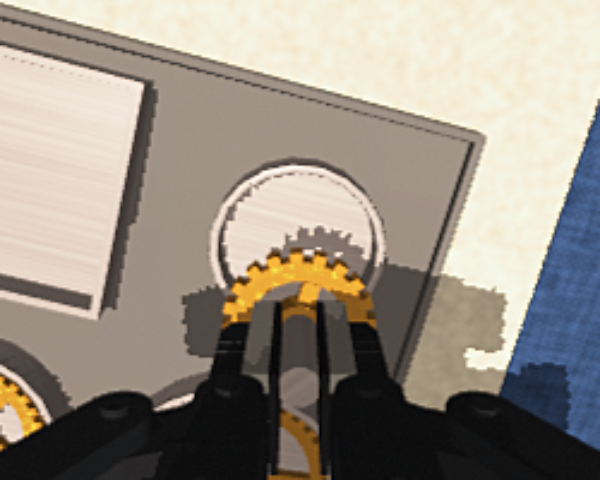

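w8b shows the small wheel over the small basket. Its rim spans columns 210-386 with its top at row 160, so the centre is about (298,246), against (296,245) predicted. Lowering.

```bash
python3 -m jog '[{"tx":0,"ty":0,"tz":0.03,"turn":0},{"tx":0,"ty":0,"tz":0.055,"turn":0},{"tx":0,"ty":0,"tz":0.063,"turn":0},{"tx":0,"ty":0,"tz":0.067,"turn":0},{"tx":0,"ty":0,"tz":0.067,"turn":0}]'
python3 -m jog '[{"tx":0,"ty":0,"tz":0.001,"turn":0},{"tx":0,"ty":0,"tz":0.002,"turn":0},{"tx":0,"ty":0,"tz":0.002,"turn":0}]'
```

```text
clock: 16.35
tool_pos: [0.5556, 0.12, 0.0249]
tool_rot: [3.112, 0.35, 0.041]
wrist_force: [-0.2, -0.3, -0.1]
width: 0.098
clock: 16.65
tool_pos: [0.5562, 0.1201, 0.0237]
tool_rot: [3.112, 0.35, 0.043]
wrist_force: [0.6, 0.7, -0.4]
width: 0.098
```

```bash
python3 -m jog '[{"tx":0,"ty":0,"tz":0.001,"turn":0},{"tx":0,"ty":0,"tz":0.0015,"turn":0},{"tx":0,"ty":0,"tz":0.0015,"turn":0}]'
python3 -m jog '[{"tx":0,"ty":0,"tz":0.001,"turn":0},{"tx":0,"ty":0,"tz":0.001,"turn":0}]'
```

```text
clock: 16.95
tool_pos: [0.5566, 0.1202, 0.0227]
tool_rot: [3.112, 0.35, 0.045]
wrist_force: [-0.0, -0.4, 3.2]
width: 0.101
clock: 17.15
tool_pos: [0.5567, 0.1201, 0.0225]
tool_rot: [3.112, 0.35, 0.046]
wrist_force: [-1.5, -0.8, 8.5]
width: 0.097
```

```bash
python3 -m jog '[{"tx":0,"ty":0,"tz":0,"turn":0},{"tx":0,"ty":0,"tz":0,"turn":0},{"tx":0,"ty":0,"tz":0,"turn":0},{"tx":0,"ty":0,"tz":0,"turn":0}]' 0.7 40
python3 -m jog '[{"tx":0,"ty":0,"tz":-0.02,"turn":0},{"tx":0,"ty":0,"tz":-0.06,"turn":0},{"tx":0,"ty":0,"tz":-0.11,"turn":0},{"tx":0,"ty":0,"tz":-0.11,"turn":0}]' 0.65
python3 -m jog '[{"tx":-0.018,"ty":0.04,"tz":0,"turn":0},{"tx":-0.038,"ty":0.084,"tz":0,"turn":0},{"tx":-0.058,"ty":0.128,"tz":0,"turn":0},{"tx":-0.077,"ty":0.172,"tz":0,"turn":0},{"tx":-0.097,"ty":0.215,"tz":0,"turn":0}]'
python3 - <<'E'
from h import *
go(.465,-.335,.135)
E
```

```text
clock: 17.55
tool_pos: [0.5566, 0.12, 0.0223]
tool_rot: [3.112, 0.35, 0.045]
wrist_force: [-0.3, 0.4, 0.5]
width: 0.3
clock: 17.95
tool_pos: [0.5582, 0.1216, 0.1387]
tool_rot: [3.112, 0.35, 0.065]
wrist_force: [1.6, -0.3, 0.2]
width: 0.349
clock: 18.45
tool_pos: [0.5107, -0.1112, 0.1372]
tool_rot: [3.112, 0.351, 0.065]
wrist_force: [0.4, -1.1, -0.1]
width: 0.348
TCP [ 0.5107 -0.1112  0.1372] w 0.348 F [ 0.4 -1.1 -0.1] t 18.45 yaw 0.225 tilt [ 0.042 -0.004 -0.999]
  shift [-0.0944  0.208   0.0012]
```

```bash
python3 -m jog '[{"tx":-0.018,"ty":0.04,"tz":0,"turn":0},{"tx":-0.038,"ty":0.084,"tz":0,"turn":0},{"tx":-0.058,"ty":0.128,"tz":0,"turn":0},{"tx":-0.077,"ty":0.172,"tz":0,"turn":0},{"tx":-0.094,"ty":0.208,"tz":0.003,"turn":0}]'
python3 -m jog '[{"tx":0,"ty":0.005,"tz":0,"turn":0},{"tx":0,"ty":0.005,"tz":0,"turn":0}]'
python3 - <<'E'
from h import *
snap('wrist','w9'); snap('scene','s9'); go(.465,-.335,.028); print((proj('w9',[.465,-.335,.053])-[130,120])*2.4)
a=cv2.resize(cv2.imread('pics/w9.png')[120:320,130:380],(600,480)); b=cv2.imread('pics/s9.png')[140:220,270:390]
b=np.hstack([cv2.resize(b,(180,120)),np.zeros((120,420,3),np.uint8)]); cv2.imwrite('pics/w9b.png',np.vstack([a,b]))
E
```

```text
clock: 18.95
tool_pos: [0.465, -0.3377, 0.1329]
tool_rot: [3.111, 0.349, 0.066]
wrist_force: [1.0, 0.3, 0.2]
width: 0.351
clock: 19.15
tool_pos: [0.4656, -0.3438, 0.1322]
tool_rot: [3.113, 0.345, 0.065]
wrist_force: [-0.1, 0.1, 0.1]
width: 0.351
TCP [ 0.4657 -0.3413  0.1323] w 0.348 F [-0.3  0.6  1. ] t 19.25 yaw 0.224 tilt [ 0.042 -0.003 -0.999]
  shift [-0.0034 -0.0076  0.1042]
[268.43256872 193.66200761]
```

View pics/w9b.png

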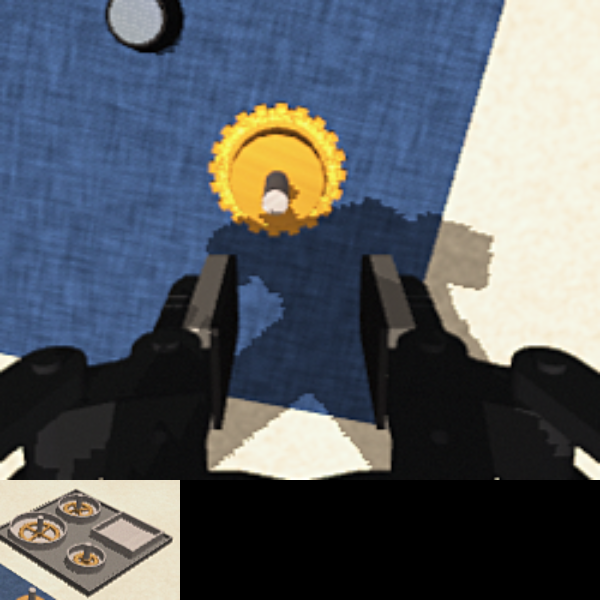

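w9b shows the barrel, identified by its toothed flange, with its arbor top at (275,200) in the crop against (268,194) predicted. Three wheels are in their baskets.

Run:
```python
from h import *
p=ray('w9',130+275/2.4,120+200/2.4,.053); print(p); go(p[0],p[1],.028)
```

```text
[ 0.46315373 -0.33784928  0.053     ]
TCP [ 0.4657 -0.3413  0.1323] w 0.348 F [-0.3  0.6  1. ] t 19.25 yaw 0.224 tilt [ 0.042 -0.003 -0.999]
  shift [-0.0059 -0.0052  0.1041]
```

```bash
python3 -m jog '[{"tx":-0.0055,"ty":-0.005,"tz":0.02,"turn":0},{"tx":-0.0055,"ty":-0.005,"tz":0.06,"turn":0},{"tx":-0.0055,"ty":-0.005,"tz":0.09,"turn":0},{"tx":-0.0055,"ty":-0.005,"tz":0.103,"turn":0},{"tx":-0.0055,"ty":-0.005,"tz":0.103,"turn":0}]' 0.65 60
python3 -m jog '[{"tx":0,"ty":0,"tz":0,"turn":0},{"tx":0,"ty":0,"tz":0,"turn":0},{"tx":0,"ty":0,"tz":0,"turn":0},{"tx":0,"ty":0,"tz":0,"turn":0},{"tx":0,"ty":0,"tz":0,"turn":0}]' 1 60
python3 -m jog '[{"tx":0,"ty":0,"tz":0,"turn":0},{"tx":0,"ty":0,"tz":0,"turn":0}]'
python3 - <<'E'
from h import *
go(.556,.227,.13)
E
```

```text
clock: 19.75
tool_pos: [0.4627, -0.3354, 0.0274]
tool_rot: [3.117, 0.353, 0.06]
wrist_force: [-1.2, 0.4, 0.7]
width: 0.35
clock: 20.25
tool_pos: [0.4633, -0.3359, 0.0284]
tool_rot: [3.116, 0.352, 0.062]
wrist_force: [0.2, 0.6, 3.4]
width: 0.095
clock: 20.45
tool_pos: [0.4631, -0.336, 0.0285]
tool_rot: [3.115, 0.352, 0.062]
wrist_force: [1.1, 0.9, -1.2]
width: 0.092
TCP [ 0.4631 -0.336   0.0285] w 0.092 F [ 1.1  0.9 -1.2] t 20.45 yaw 0.225 tilt [ 0.04  -0.001 -0.999]
  shift [ 0.2199 -0.5271 -0.0984]
```

```bash
python3 -m jog '[{"tx":0,"ty":0,"tz":-0.02,"turn":0},{"tx":0,"ty":0,"tz":-0.06,"turn":0},{"tx":0,"ty":0,"tz":-0.1,"turn":0},{"tx":0,"ty":0,"tz":-0.1,"turn":0}]'
python3 -m jog '[{"tx":0.01,"ty":-0.025,"tz":0,"turn":0},{"tx":0.026,"ty":-0.064,"tz":0,"turn":0},{"tx":0.043,"ty":-0.105,"tz":0,"turn":0},{"tx":0.06,"ty":-0.145,"tz":0,"turn":0},{"tx":0.077,"ty":-0.185,"tz":0,"turn":0}]'
python3 -m jog '[{"tx":0.017,"ty":-0.04,"tz":0,"turn":0},{"tx":0.034,"ty":-0.08,"tz":0,"turn":0},{"tx":0.051,"ty":-0.12,"tz":0,"turn":0},{"tx":0.067,"ty":-0.16,"tz":0,"turn":0},{"tx":0.083,"ty":-0.2,"tz":0,"turn":0}]'
python3 - <<'E'
from h import *
go(.556,.227,.12)
E
```

```text
clock: 20.85
tool_pos: [0.462, -0.3386, 0.1337]
tool_rot: [3.107, 0.351, 0.073]
wrist_force: [0.8, -2.1, -1.5]
width: 0.089
clock: 21.35
tool_pos: [0.4949, -0.1393, 0.1326]
tool_rot: [3.108, 0.35, 0.07]
wrist_force: [1.0, -0.1, -2.3]
width: 0.091
clock: 21.85
tool_pos: [0.5306, 0.0758, 0.1314]
tool_rot: [3.108, 0.35, 0.067]
wrist_force: [1.2, -0.2, -1.4]
width: 0.09
TCP [0.5306 0.0758 0.1314] w 0.09 F [ 1.2 -0.2 -1.4] t 21.85 yaw 0.224 tilt [ 0.044 -0.008 -0.999]
  shift [ 0.058  -0.142   0.0113]
```

```bash
python3 -m jog '[{"tx":0.016,"ty":-0.04,"tz":0,"turn":0},{"tx":0.032,"ty":-0.08,"tz":0,"turn":0},{"tx":0.048,"ty":-0.12,"tz":0,"turn":0},{"tx":0.058,"ty":-0.142,"tz":0.01,"turn":0},{"tx":0.058,"ty":-0.142,"tz":0.015,"turn":0}]'
python3 -m jog '[{"tx":0,"ty":0,"tz":0.005,"turn":0},{"tx":0,"ty":0,"tz":0.005,"turn":0}]'
python3 - <<'E'
from h import *
snap('wrist','w10'); go(.556,.227,.037); cv2.imwrite('pics/w10b.png',cv2.resize(cv2.imread('pics/w10.png')[60:300,120:420],(600,480)))
print((proj('w10',[.556,.227,.022])-[120,60])*2)
E
```

```text
clock: 22.35
tool_pos: [0.5562, 0.2304, 0.1146]
tool_rot: [3.109, 0.356, 0.066]
wrist_force: [0.1, -0.6, -2.9]
width: 0.094
clock: 22.55
tool_pos: [0.5547, 0.2293, 0.1075]
tool_rot: [3.108, 0.355, 0.06]
wrist_force: [0.5, 0.5, -1.1]
width: 0.09
TCP [0.5552 0.2291 0.1083] w 0.089 F [ 0.1  0.1 -1. ] t 22.6 yaw 0.227 tilt [ 0.04  -0.008 -0.999]
  shift [-0.0024  0.001   0.0713]
[268.58674083 277.96086429]
```

View pics/w10b.png

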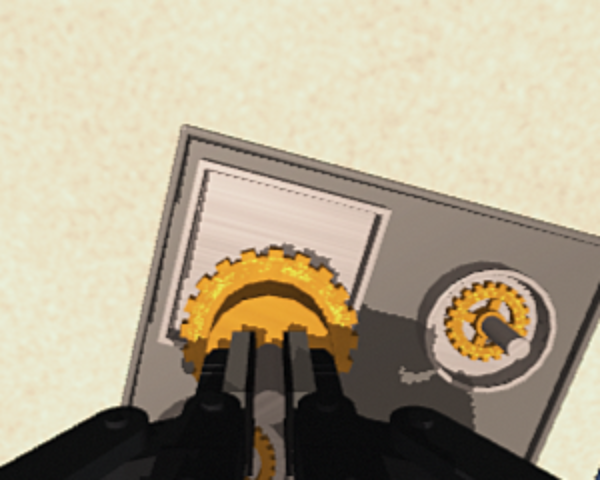

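w10b shows the barrel over the square basket, whose centre is at about (273,277) against (269,278) predicted. The small wheel is flat in its basket. Lowering.

```bash
python3 -m jog '[{"tx":-0.002,"ty":0.002,"tz":0.03,"turn":0},{"tx":-0.002,"ty":0.002,"tz":0.055,"turn":0},{"tx":-0.002,"ty":0.002,"tz":0.063,"turn":0},{"tx":-0.002,"ty":0.002,"tz":0.068,"turn":0},{"tx":-0.002,"ty":0.002,"tz":0.068,"turn":0}]'
python3 -m jog '[{"tx":0,"ty":0,"tz":0.001,"turn":0},{"tx":0,"ty":0,"tz":0.0015,"turn":0},{"tx":0,"ty":0,"tz":0.0015,"turn":0}]'
```

```text
clock: 23.1
tool_pos: [0.5568, 0.2257, 0.0405]
tool_rot: [3.108, 0.353, 0.062]
wrist_force: [0.1, 0.4, -1.6]
width: 0.09
clock: 23.4
tool_pos: [0.5574, 0.2259, 0.0399]
tool_rot: [3.109, 0.353, 0.064]
wrist_force: [-0.2, 0.3, -1.7]
width: 0.092
```

```bash
python3 -m jog '[{"tx":0,"ty":0,"tz":0.0015,"turn":0},{"tx":0,"ty":0,"tz":0.0025,"turn":0},{"tx":0,"ty":0,"tz":0.0025,"turn":0}]'
python3 -m jog '[{"tx":0,"ty":0,"tz":0.001,"turn":0},{"tx":0,"ty":0,"tz":0.0015,"turn":0},{"tx":0,"ty":0,"tz":0.0015,"turn":0}]'
```

```text
clock: 23.7
tool_pos: [0.5579, 0.226, 0.0377]
tool_rot: [3.109, 0.353, 0.065]
wrist_force: [0.8, -0.1, 0.6]
width: 0.091
clock: 24.0
tool_pos: [0.5582, 0.2258, 0.0374]
tool_rot: [3.108, 0.353, 0.067]
wrist_force: [-2.2, -2.0, 7.6]
width: 0.093
```

Contact felt. Release, retreat, then check with the scene and side cameras.

```bash
python3 -m jog '[{"tx":0,"ty":0,"tz":0,"turn":0},{"tx":0,"ty":0,"tz":0,"turn":0},{"tx":0,"ty":0,"tz":0,"turn":0},{"tx":0,"ty":0,"tz":0,"turn":0}]' 0.65 40
python3 -m jog '[{"tx":0,"ty":0,"tz":-0.02,"turn":0},{"tx":0,"ty":0,"tz":-0.06,"turn":0},{"tx":0,"ty":0,"tz":-0.1,"turn":0},{"tx":0,"ty":0,"tz":-0.14,"turn":0},{"tx":0,"ty":0,"tz":-0.16,"turn":0}]'
python3 -m jog '[{"tx":-0.03,"ty":0,"tz":-0.03,"turn":0},{"tx":-0.07,"ty":0,"tz":-0.05,"turn":0},{"tx":-0.1,"ty":0,"tz":-0.05,"turn":0},{"tx":-0.1,"ty":0,"tz":-0.05,"turn":0}]'
python3 - <<'E'
from h import *
snap('scene','sf'); snap('side','df'); go(.5,0,.3)
a=cv2.imread('pics/sf.png'); b=cv2.imread('pics/df.png')
cv2.imwrite('pics/final.png',np.vstack([cv2.resize(a[140:240,230:400],(510,300),interpolation=cv2.INTER_CUBIC),cv2.resize(b[195:325,100:321],(510,300),interpolation=cv2.INTER_CUBIC)]))
# look-alikes unmoved: difference of bench crops around blank, drum
a0=cv2.imread('pics/scene0.png')
for n,(x,y) in dict(blank=(231,272),drum=(291,225)).items():
    t=a0[y-18:y+22,x-18:x+18]; r=cv2.matchTemplate(a[y-30:y+34,x-30:x+30],t,cv2.TM_CCOEFF_NORMED); m=cv2.minMaxLoc(r); print(n,'shift px',np.array(m[3])-12,round(m[1],3))
E
```

```text
clock: 24.4
tool_pos: [0.5581, 0.2258, 0.0373]
tool_rot: [3.108, 0.354, 0.066]
wrist_force: [0.7, 0.6, 0.9]
width: 0.354
clock: 24.9
tool_pos: [0.5527, 0.2277, 0.201]
tool_rot: [3.109, 0.354, 0.075]
wrist_force: [0.4, 0.3, -1.0]
width: 0.348
clock: 25.3
tool_pos: [0.4484, 0.2044, 0.2465]
tool_rot: [3.109, 0.355, 0.071]
wrist_force: [-0.0, -0.3, -0.9]
width: 0.352
TCP [0.4526 0.2055 0.2465] w 0.352 F [ 0.5 -0.   0.2] t 25.4 yaw 0.227 tilt [ 0.05  -0.005 -0.999]
  shift [ 0.0024  0.2118 -0.0499]
blank shift px [0 0] 0.996
drum shift px [0 0] 0.997
```

View pics/final.png

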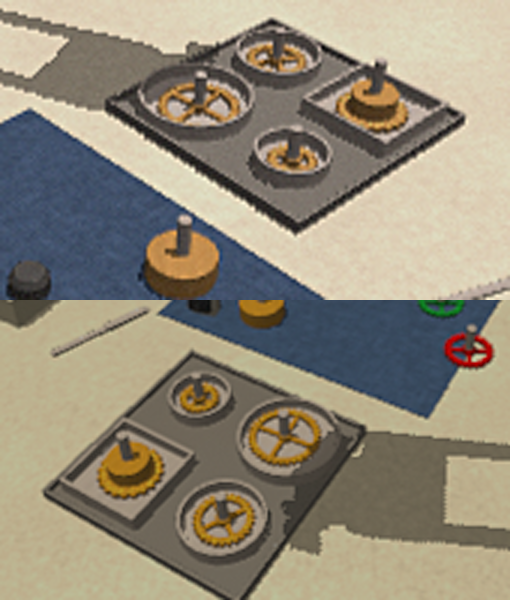

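The final picture shows all four parts flat in their own baskets. Scene arbor tops are L (201,75), M (278,40), S (293,135) and barrel (380,63). Side arbor tops are (286,418), (222,510), (199,378) and (124,438). I'll check the centring within each view.

Run:
```python
from h import *
T=dict(L=((201,75),(286,418),.045,(.4559,.1189),(.444,.1262)),M=((278,40),(222,510),.045,(.4563,.2263),(.4468,.2326)),S=((293,135),(199,378),.045,(.5594,.118),(.5483,.1237)),Q=((380,63),(124,438),.062,(.5635,.2199),(.5512,.2302)))
for n,(s,d,z,cs,cd) in T.items():
    a=ray('sf',230+s[0]/3,140+s[1]/3,z)[:2]-cs; b=ray('df',100+d[0]*221/510,195+(d[1]-300)*130/300,z)[:2]-cd
    print(n,'mm off: scene',(a*1e3).round(1),'side',(b*1e3).round(1),'mean',round(np.linalg.norm((a+b)/2)*1e3,1))
```

```text
L mm off: scene [3.1 0.3] side [2.9 0.4] mean 3.0
M mm off: scene [ 10.5 -16.5] side [-6.   7.1] mean 5.2
S mm off: scene [ 4.1 -9.7] side [ 0.3 -1.3] mean 5.9
Q mm off: scene [-1.2 -1.2] side [-0.2 -2.6] mean 2.0
```

The large wheel and barrel are centred. My M and S readings disagree between views, so I'll use one last enlarged look, covering both cameras.

Run:
```python
from h import *
a=cv2.imread('pics/sf.png'); b=cv2.imread('pics/df.png')
f=lambda i,x,y:cv2.resize(i[y-20:y+20,x-25:x+25],(400,300) if 0 else (375,300),interpolation=cv2.INTER_CUBIC)
cv2.imwrite('pics/last.png',np.vstack([np.hstack([f(a,322,158),f(a,327,188)]),np.hstack([f(b,196,290),f(b,187,236)])]))
```

```text
(no output)
```

View pics/last.png

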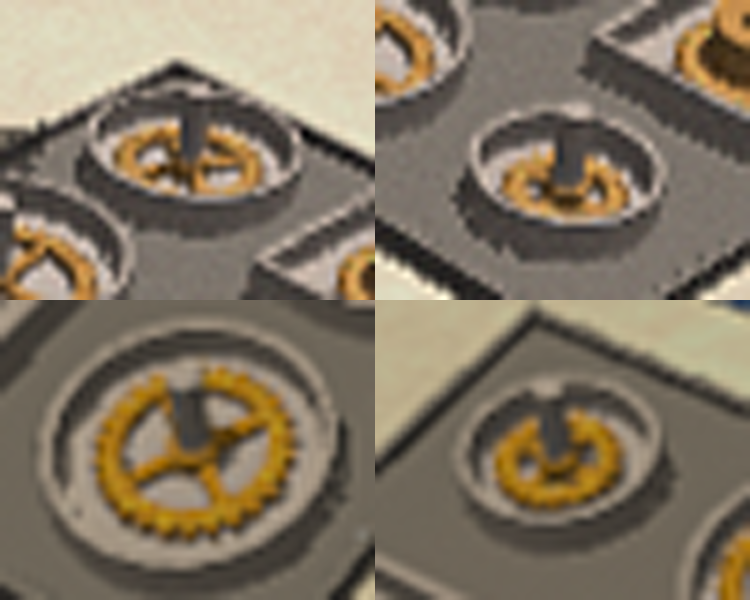

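The last picture shows both wheels lying flat inside their rims with clear floor around them. The light arbor tips merge with the rims behind them, at (192,85) for M and (578,110) for S, so my earlier tip readings were wrong. Handing in.

Run:
```python
from h import *
p=[ray('sf',297+192/7.5,138+85/7.5,.045)[:2]-[.4563,.2263],ray('df',171+183/7.5,270+78/7.5,.045)[:2]-[.4468,.2326],ray('sf',302+203/7.5,168+110/7.5,.045)[:2]-[.5594,.118],ray('df',162+178/7.5,216+85/7.5,.045)[:2]-[.5483,.1237]]
print((np.array(p)*1e3).round(1)); print(env.sense()['clock'],env.finish_job())
```

```text
[[-2.6 -0.6]
 [ 2.8 -3. ]
 [ 0.5 -0.1]
 [ 4.1 -4.6]]
the job is handed in; nothing more can be done
25.4 None
```

I loaded all four parts into their baskets and handed the job in at about 25 s of the 96 s allowed. No verdict was reported. Each part was lowered by its arbor until the wrist force showed floor contact, then released.

- **Centring:** in the final pictures the parts are about 2 to 6 mm from their basket centres (limits 15 mm, and 19 mm for the barrel). All four look flat with arbors up.
- **Look-alikes:** template matching showed a 0-pixel shift for the blank and the plain drum. I did not touch the red and green wheels.

Some checks disagreed:
- **Camera views:** the scene and side cameras differed by 7 to 12 mm in absolute position. I averaged them and refined the positions with the wrist camera.
- **Final centring check:** my first readings for the middle and small wheels were off by up to 20 mm, because their pale arbor tips merge with the basket rims. Rereading them in an enlarged picture gave at most about 6 mm.
- **Tool tilt:** the tool had drifted to about 0.05 rad by the end. This did not visibly affect how the parts lie.

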